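# Lock the mill gearbox cover with its T-toggle

## Robot

A 6-joint arm with a two-finger parallel gripper is mounted at the origin on the work surface. World frame = base frame: x ahead of the robot, y to its left, z up, the work surface at z = 0. Lengths are in m, angles in rad, forces in N, time in s.
With the tool pointing down it reaches from about 0.275 to 1 m from the base axis. Payload 8.4 kg.
Tool frame: the origin (TCP) lies on the centre line of the jaws, within the pads' length; the fingertips stand 17 mm ahead of it and the grasp point (between the pads) lies 2 mm behind it (bot.tcp_to_tips is the y of the fingertips in the tool frame, in m); y points along the fingers, z is the direction in which the jaws open and shut, and the axes are right-handed (so a half turn about y gives the same grasp; the last joint's range is limited). The gripper opens to 85 mm and grips with 20 to 120 N. Pads are 22 mm wide; open, the fingers measure 114 mm over their backs; the gripper's body (76 mm by 85 mm) begins 54 mm behind the grasp point. The pads swing forward as they close: fully open they stand 13 mm farther back than shut.
Start: joints at [1.274, 0.353, 1.633, -0, 1.155, -0.002], TCP at [0.182, 0.598, 0.248] pointing down, gripper open.
Joint ranges: [-2.63, 2.63], [-0.92, 2.1], [0.06, 2.66], [-1.3, 4.44], [0, 2.69], [-3.02, 3.02]. Speed limits (rad/s): [2.22, 2.22, 2.79, 3.14, 3.14, 3.14].

## Interface

Orientations are given as a unit quaternion [x, y, z, w].
In Python, from workcell import bot, hand, kinematics, get_obs, vision, hand_in gives the robot as it stands. The module is installed in compiled form; this text tells all that it offers. Calls block until the motion is done:
- bot.reach(position, orientation): joint-space move of the TCP to a pose.
- bot.servo_line(position, ori=None, velocity=0.15): straight line of the TCP; ori=None keeps the orientation; velocity is the mean speed in m/s.
- bot.goto_joints(angles): joint-space move.
- hand.move_gripper(opening, strength=None): finger opening in m; strength is the grip in N (None keeps the last); returns when the fingers have stopped.
- bot.dwell(seconds).
- kinematics.solve_ik(position, orientation): joint angles nearest the present ones, or None.
- get_obs(): the state.
- vision.read_camera(name): name is "scene" or "top" or "wrist"; returns a dict with "frame" (420x560x3 uint8, red, green, blue), "intrinsics" (3x3 intrinsics, pixels), "view" (4x4, takes a point from world to camera coordinates). Camera axes: x right, y down, z forward; pixel columns grow to the right and rows downward; lengths in m; the calibration is good to about 2 mm. A picture is of the moment at which its call begins. There is no depth.
A pose or a line that the arm cannot do raises bot.IKError and nothing moves.
- hand_in(): hands the job in, once; it reports no verdict.
The state is a dict: "time_s": time; "joint_pos": joint angles; "joint_vel": joint speeds; "joint_efforts": joint torques, N m; "position": TCP position; "orientation": TCP orientation; "wrist_force": force on the tool from outside, world axes, zero at the start; "ft_torque": the same for the moment, N m; "gripper_width": finger opening in m.
Only numpy, scipy, OpenCV 4.12 (cv2) and the standard library are available. Lean on these libraries where they do the work, as an engineer would, in place of code of your own. Each camera call takes 0.05 s, during which the arm holds its last target.

## Task

Take the T-toggle with the flat paddle out of the rack and lock the empty place in the gearbox cover with it, so that it sits like the one already fitted: pass its foot bar through the slot, press it down against the spring, give it a quarter turn and let it spring up into its groove, then let go. The strike plate with the slot may sit off-centre in its window, so feel for it with a light touch, never push, twist or pull hard, and leave the other things where they are.

Things in the scene. Friction and masses are not known exactly. Their poses are not given: they have to be found in the camera images.
- toggle: Loose T-toggle, upright in one of the rack's 3 pockets; the only one there with a flat paddle. Origin: centre of the foot bar's underside, z up. Steel foot bar 26 (x) x 7 (y) mm, z 0-7; round shank 6 mm thick, z 7-32 (collar 12 mm wide at z 29-32); black paddle 26 (x) x 10 (y) mm, z 32-64, in line with the bar; pinch it along y. About 50 g. Half a turn about z is the same.
- latch_box: Fixed blue gearbox case, white foot, steel cover: 140 (x) x 240 (y) x 65 mm high; origin at the centre of its underside, z up. Toggle places at y=+55 mm (a fitted, locked toggle: paddle along x, top 112 mm up) and y=-55 mm (empty, see window). All contact forces of toggle (or robot) on box, added up, must stay below 30 N; the locked spring itself makes 14 to 18.
- window (a point): Centre of the empty place: rectangular opening 40 (x) x 38 (y) mm in the 3 mm cover; this point is 62 mm above the table, cover top 65 mm. Axes as latch_box. Just below lies the dark strike plate (6 mm thick, top 61.5 mm above the table) with a slot 32 mm long (y) and 9 mm wide (x), centred in y.
- strike_mid (a point): Middle of the strike plate's travel, at its top face, straight below window (fixed to latch_box, axes alike). The plate, and its slot and plunger with it, sits up to 10 mm to either side of here along x, held by about 6 N of friction. Its real place is NOT reported: find the slot by feel (or see it). Rigid in z, hollow below the slot.
- groove_mid (a point): Where the locked toggle's origin rests (48.5 mm above the table; x as the plate sits). The locking groove, 11.4 mm wide, runs along x under the plate between ribs 3 mm deep (to 52.5 mm above the table). The bar turns freely, either way, only with the toggle's origin below 45.5 mm (43 to 44 is good), then rises into the groove when let up.
- plunger_mid (a point): Top of the spring plunger at rest, 52.5 mm above the table, 24 mm across, under the slot and moving sideways with the strike plate. The toggle's foot presses it down: about 5 N at first touch, 0.5 N more per mm (about 10 N at the turning depth); bottoms hard after 12 mm.
- rack: Fixed wooden rack, 200 (x) x 45 (y) x 22 mm high, origin at the centre of its underside. Three equal pockets 28 (x) x 8.6 (y) mm, 14 mm deep (floor 8 mm above the table), at x = -62, 0 and +62 mm, hold the toggle and two blanking plugs upright.
- plug_a: A blanking plug in the rack: flat steel blade 26 x 7 mm without a shank, with a round black knob 30 mm across, 56 mm tall overall; origin under its foot. Not to be used or disturbed.
- plug_b: A second blanking plug like plug_a.
- bottle: Bystander: amber bottle, 56 mm across, 150 mm tall, origin under its centre.
- tape: Bystander: cardboard ring, 90 mm across, 24 mm high, origin under its centre.
- wrench: Bystander: steel wrench lying along its x, 170 mm long.
- cup: Bystander: open steel cup, 72 mm across, 85 mm tall, origin under its centre.
- mould: Bystander: dark steel mould block, 90 x 90 x 25 mm, origin under its centre.
- carton: Bystander: cardboard carton, 120 (x) x 90 (y) x 70 mm, origin under its centre.

How it is judged:
By the outcome, as a careful person would: the job done as asked, in the order asked, and still so for the second after the job is handed in, with the robot touching nothing.
It also fails if it takes over 72 s, if anything falls off the work surface, if the arm or the gripper's body presses on something with over 40 N, if the wrist force passes 120 N, or if a joint passes its speed limit or range.

## Working session

There is one attempt and no reset: what is moved stays moved. The work goes in short steps, each a Python script; the robot and the scene stay as the last script left them, time stands still between calls to the robot, and variables do not carry over. Pictures are saved under pics/ and viewed, and the job is handed in when it is done.

```bash
mkdir -p pics; ls; python3 - <<'E'
from workcell import bot, hand, kinematics, get_obs, vision
import cv2, numpy as np
o=get_obs(); print(o)
for n in ("scene","top","wrist"):
    c=vision.read_camera(n); cv2.imwrite(f"pics/{n}0.png",c["frame"][:,:,::-1]); print(n,c["intrinsics"].tolist(),np.round(c["view"],4).tolist())
E
```

```text
pics
{'time_s': 0.0, 'joint_pos': array([ 1.27361620e+00,  3.53642485e-01,  1.63416830e+00, -4.87840480e-05,
        1.15518498e+00, -2.40031544e-03]), 'joint_vel': array([-0.00082409,  0.00092314,  0.00045343, -0.00271769,  0.00064402,
        0.00118645]), 'joint_efforts': array([-4.54516470e-03, -6.05229735e+01, -3.42055857e+01, -5.32229460e-04,
        9.69006156e-03,  7.15798228e-05]), 'position': array([0.181458  , 0.59759029, 0.24755058]), 'orientation': array([ 0.69993388, -0.10389497,  0.10377811, -0.69894814]), 'wrist_force': array([0.03664723, 0.79278491, 0.62474058]), 'ft_torque': array([ 0.03197127,  0.04632852, -0.03404165]), 'gripper_width': 0.08548799893831315}
scene [[440.3325818142, 0.0, 283.6077157689929], [0.0, 440.3325818142, 205.65730220787825], [0.0, 0.0, 1.0]] [[-0.3126, 0.9497, 0.0166, 0.1484], [0.6856, 0.2377, -0.6881, -0.3301], [-0.6575, -0.2037, -0.7254, 1.7013], [0.0, 0.0, 0.0, 1.0]]
top [[425.95844005195045, 0.0, 272.7470193557725], [0.0, 425.95844005195045, 212.35135450522893], [0.0, 0.0, 1.0]] [[0.0115, -0.9999, 0.0005, 0.0342], [-0.9949, -0.0115, -0.1006, 0.5203], [0.1005, 0.0007, -0.9949, 1.2184], [0.0, 0.0, 0.0, 1.0]]
wrist [[328.6078290889015, 0.0, 274.47569257219277], [0.0, 328.6078290889015, 215.39282077454692], [0.0, 0.0, 1.0]] [[0.2903, 0.9569, -0.0031, -0.6248], [0.9148, -0.2765, 0.2944, -0.039], [0.2808, -0.0883, -0.9557, 0.381], [0.0, 0.0, 0.0, 1.0]]
```

View pics/scene0.png

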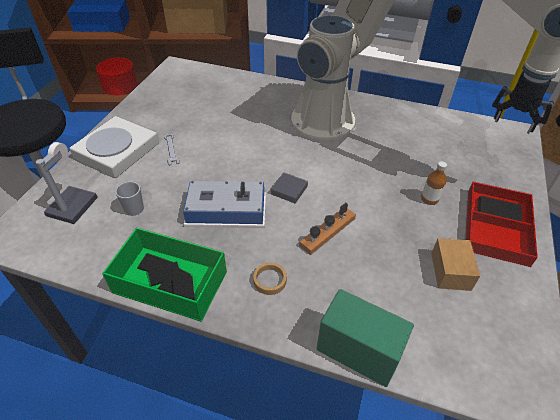

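View pics/top0.png

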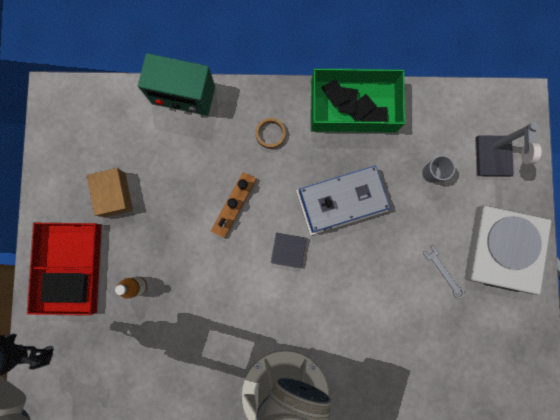

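View pics/wrist0.png

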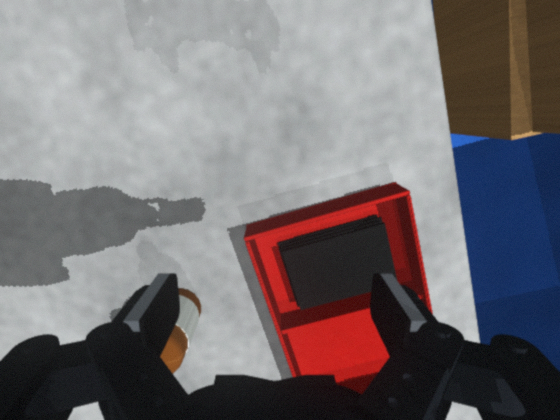

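The top view shows the box at about (343,199), with the fitted toggle at (327,203) and the window at (362,192). The rack is at (234,205), and the paddle toggle is in its lower pocket at about (222,223). I'll measure these, then look with the wrist camera.

```bash
cat > h.py <<'E'
from workcell import bot, hand, kinematics, get_obs, vision, hand_in
import cv2, numpy as np
from scipy.spatial.transform import Rotation as R
def ray(c,uv,z):
    K=c["intrinsics"];V=c["view"];Rm=V[:3,:3];t=V[:3,3]
    o=-Rm.T@t; d=Rm.T@np.linalg.inv(K)@np.array([uv[0],uv[1],1.]); return o+d*(z-o[2])/d[2]
def proj(c,p):
    q=c["view"][:3,:3]@np.asarray(p)+c["view"][:3,3]; q=c["intrinsics"]@q; return q[:2]/q[2]
def snap(n,name):
    c=vision.read_camera(n); cv2.imwrite(f"pics/{name}.png",c["frame"][:,:,::-1]); np.savez(f"{name}.npz",**{k:c[k] for k in("frame","intrinsics","view")}); return c
# tool down: tool y = -Z ; tool z (jaw axis) along heading a in world xy
def down(a):
    z=np.array([np.cos(a),np.sin(a),0]); y=np.array([0,0,-1.]); x=np.cross(y,z)
    return R.from_matrix(np.stack([x,y,z],1)).as_quat()
E
python3 - <<'E'
from h import *
c=vision.read_camera("top"); f=c["frame"]; hsv=cv2.cvtColor(f,cv2.COLOR_RGB2HSV)
big=cv2.resize(f[150:250,190:410],None,fx=3.6,fy=3.6,interpolation=cv2.INTER_CUBIC); cv2.imwrite("pics/topc.png",big[:,:,::-1])
m=cv2.inRange(hsv,(5,120,80),(20,255,255)); m[:,:200]=0;m[:,290:]=0;m[:160]=0
cs,_=cv2.findContours(m,0,2); pts=np.vstack([k for k in cs if cv2.contourArea(k)>30]); print(cv2.minAreaRect(pts))
b=cv2.boxPoints(cv2.minAreaRect(pts)); print([ray(c,p,.022)[:2].round(4).tolist() for p in b])
print(R.from_quat(get_obs()["orientation"]).as_matrix().round(3))
for uv,z in (((222,223),.055),((362,192),.065),((327,203),.11),((343,199),.065)): print(uv,ray(c,uv,z).round(4))
E
```

```text
((233.35348510742188, 204.60189819335938), (15.403078079223633, 67.43833923339844), 28.610462188720703)
[[0.4649, 0.2214], [0.6413, 0.1304], [0.6197, 0.0901], [0.4438, 0.1815]]
[[ 0.957 -0.     0.291]
 [-0.291 -0.001  0.957]
 [-0.    -1.    -0.001]]
(222, 223) [0.4848 0.1843 0.055 ]
(362, 192) [ 0.577 -0.213  0.065]
(327, 203) [ 0.5387 -0.1077  0.11  ]
(343, 199) [ 0.5563 -0.1589  0.065 ]
```

View pics/topc.png

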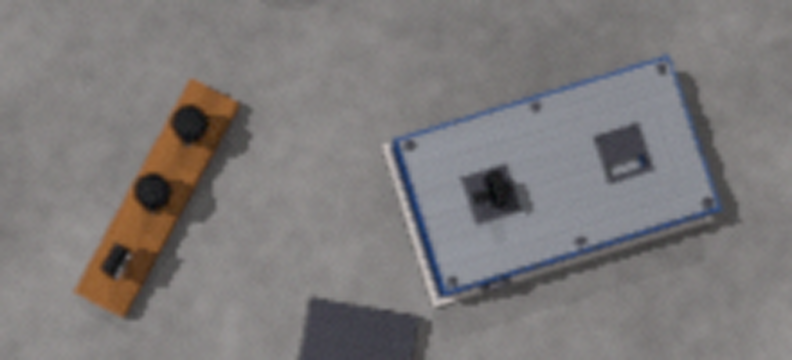

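The window is visible, and its slot looks shifted towards −x of the box (the lower-right side of the window in the crop). Next I'll look at the rack and the box from the wrist.

```bash
python3 - <<'E'
from h import *
a=np.deg2rad(62.7)
Rt=R.from_quat(get_obs()["orientation"]).as_matrix()
c=vision.read_camera("wrist"); V=c["view"]; o=-V[:3,:3].T@V[:3,3]; print("cam in tool",Rt.T@(o-get_obs()["position"]), "fwd",Rt.T@V[2,:3])
for k in (0,np.pi):
    print(kinematics.solve_ik([.487,.184,.22],down(a+k)))
aw=np.deg2rad(16)
for k in (-90,0,90,180):
    print(k,kinematics.solve_ik([.577,-.213,.2],down(aw+np.deg2rad(k))))
E
```

```text
cam in tool [-0.07511225 -0.12588898  0.00116052] fwd [ 0.29440632  0.95567885 -0.00168857]
[ 3.58362395e-01  2.22306075e-01  1.88369216e+00 -4.44089210e-16
  1.03559442e+00 -7.35959046e-01]
[ 3.58362395e-01  2.22306075e-01  1.88369216e+00 -4.44089210e-16
  1.03559442e+00  2.40563361e+00]
-90 [-3.56071543e-01  3.85957891e-01  1.70043023e+00 -4.44089210e-16
  1.05520454e+00  9.35472103e-01]
0 [-3.56071543e-01  3.85957891e-01  1.70043023e+00 -4.44089210e-16
  1.05520454e+00 -6.35324223e-01]
90 [-3.56071543e-01  3.85957891e-01  1.70043023e+00 -4.44089210e-16
  1.05520454e+00 -2.20612055e+00]
180 [-3.56071543e-01  3.85957891e-01  1.70043023e+00 -4.44089210e-16
  1.05520454e+00  2.50626843e+00]
```

```bash
python3 - <<'E'
from h import *
a=np.deg2rad(16); tx=np.array([np.sin(a),-np.cos(a),0])
p=np.array([.577,-.213,.22])-.03*tx
bot.reach(p,down(a)); bot.dwell(.2)
c=snap("wrist","w_box"); print(get_obs()["time_s"])
a=np.deg2rad(62.7); tx=np.array([np.sin(a),-np.cos(a),0])
bot.reach(np.array([.487,.184,.22])-.03*tx,down(a)); bot.dwell(.2)
snap("wrist","w_rack"); print(get_obs()["time_s"])
E
```

```text
3.5583
5.2833
```

View pics/w_box.png

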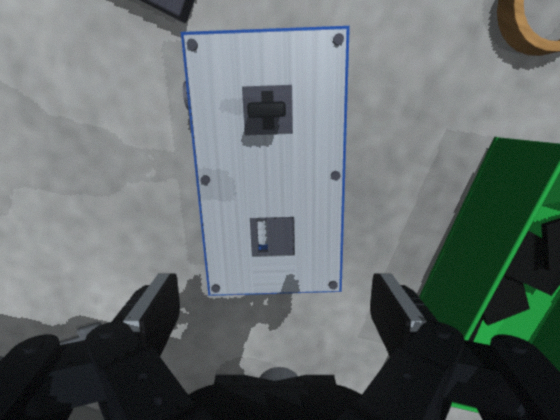

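View pics/w_rack.png

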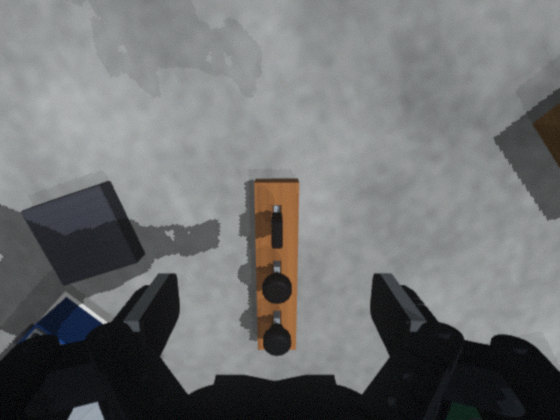

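The box is seen squarely, with the window at (272,236) and the light slot inside it at (262,235). The paddle toggle is at (277,230) in the rack. I'll measure these by contours.

```bash
python3 - <<'E'
from h import *
c=np.load("w_box.npz"); f=c["frame"]; g=cv2.cvtColor(f,cv2.COLOR_RGB2GRAY)
hsv=cv2.cvtColor(f,cv2.COLOR_RGB2HSV)
roi=g.copy()
m=(g<130).astype(np.uint8); 
sub=np.zeros_like(m); sub[205:270,235:310]=m[205:270,235:310]
k=max(cv2.findContours(sub,0,2)[0],key=cv2.contourArea); r=cv2.minAreaRect(k); print("win",r)
h=cv2.convexHull(k); b=cv2.boxPoints(cv2.minAreaRect(h)); 
P=np.array([ray(c,p,.065)[:2] for p in b]); print(P.round(4).tolist(),P.mean(0))
# blue rim/cover
m2=cv2.inRange(hsv,(105,110,60),(125,255,255)); m2[:,:175]=0; m2[:,360:]=0;m2[310:]=0; m2[:20]=0
k2=max(cv2.findContours(m2,0,2)[0],key=cv2.contourArea); q=cv2.approxPolyDP(cv2.convexHull(k2),6,True)[:,0]; print(q.tolist()); print([ray(c,p,.0635)[:2].round(4).tolist() for p in q])
for y in range(214,262,3): print(y,g[y,244:302:2].tolist())
cv2.imwrite("pics/winc.png",cv2.resize(f[200:275,230:315],None,fx=7,fy=7,interpolation=cv2.INTER_CUBIC)[:,:,::-1])
c=np.load("w_rack.npz"); f=c["frame"]; hsv=cv2.cvtColor(f,cv2.COLOR_RGB2HSV)
m=cv2.inRange(hsv,(5,120,80),(20,255,255)); m[:,:230]=0; m[:,330:]=0
pts=np.vstack([k for k in cv2.findContours(m,0,2)[0] if cv2.contourArea(k)>30]);r=cv2.minAreaRect(pts);print("rack",r);b=cv2.boxPoints(r);print(b.tolist(),[ray(c,p,.022)[:2].round(4).tolist() for p in b])
m=cv2.inRange(cv2.cvtColor(f,cv2.COLOR_RGB2GRAY),0,60); z=np.zeros_like(m); z[200:256,262:300]=m[200:256,262:300]
k=max(cv2.findContours(z,0,2)[0],key=cv2.contourArea);r=cv2.minAreaRect(k);print("padl",r);print([ray(c,p,.072)[:2].round(4).tolist() for p in cv2.boxPoints(r)])
cv2.imwrite("pics/rackc.png",cv2.resize(f[170:360,240:315],None,fx=3,fy=3,interpolation=cv2.INTER_CUBIC)[:,:,::-1])
E
```

```text
win ((272.30535888671875, 236.27171325683594), (39.41825866699219, 44.509521484375), 88.21009063720703)
[[0.5512, -0.202], [0.5892, -0.1897], [0.6015, -0.2261], [0.5621, -0.2389]] [ 0.57601853 -0.21415787]
[[348, 26], [340, 290], [208, 294], [181, 32]]
[[0.5845, -0.0335], [0.6543, -0.2496], [0.5325, -0.2893], [0.4628, -0.0728]]
214 [157, 159, 159, 159, 160, 157, 161, 157, 158, 160, 162, 155, 155, 159, 159, 155, 156, 159, 161, 153, 155, 159, 158, 158, 158, 164, 159, 160, 160]
217 [164, 157, 158, 141, 142, 139, 141, 126, 120, 123, 124, 106, 115, 111, 104, 93, 93, 103, 97, 90, 94, 91, 86, 79, 68, 133, 158, 160, 157]
220 [158, 157, 155, 89, 76, 73, 66, 72, 71, 73, 89, 69, 73, 74, 74, 73, 76, 74, 73, 78, 74, 75, 73, 73, 64, 117, 158, 159, 160]
223 [159, 156, 159, 98, 79, 72, 80, 148, 160, 150, 125, 80, 73, 73, 78, 75, 76, 73, 75, 73, 71, 73, 73, 77, 68, 112, 157, 157, 157]
226 [158, 156, 159, 101, 76, 73, 82, 150, 161, 148, 142, 93, 75, 75, 75, 72, 76, 74, 74, 74, 70, 72, 74, 75, 65, 114, 158, 158, 159]
229 [162, 157, 161, 110, 75, 75, 72, 137, 152, 151, 131, 82, 76, 73, 76, 73, 75, 73, 7
[... 1051 characters left out ...]
, 74, 73, 72, 72, 70, 88, 158, 157, 158]
256 [155, 157, 158, 160, 122, 110, 110, 110, 112, 120, 117, 118, 126, 129, 128, 130, 131, 140, 139, 140, 141, 152, 150, 155, 151, 152, 157, 154, 158]
259 [163, 160, 156, 161, 159, 159, 160, 156, 158, 162, 161, 157, 161, 159, 161, 160, 159, 158, 158, 159, 156, 162, 160, 161, 157, 158, 157, 157, 156]
rack ((276.5, 265.0), (166.0, 43.0), 90.0)
[[255.0, 182.0], [298.0, 182.0], [298.0, 348.0], [255.0, 348.0]] [[0.4429, 0.1851], [0.4627, 0.2233], [0.6408, 0.1358], [0.6176, 0.0908]]
padl ((273.8515319824219, 229.38648986816406), (36.807594299316406, 18.23859214782715), 82.40535736083984)
[[0.462, 0.1854], [0.4673, 0.2004], [0.4997, 0.1888], [0.4943, 0.1732]]
```

View pics/winc.png

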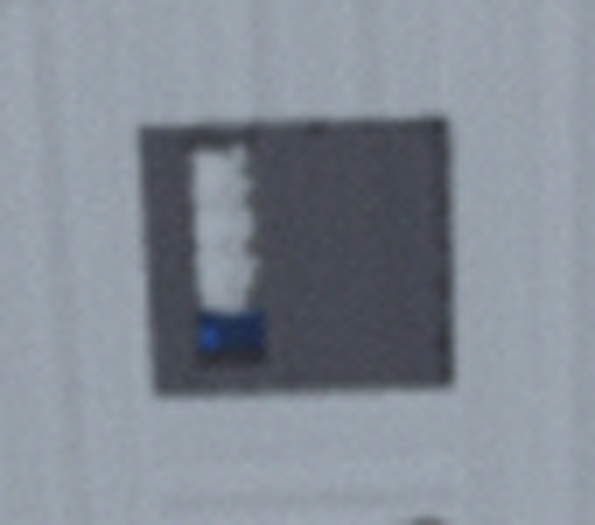

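View pics/rackc.png

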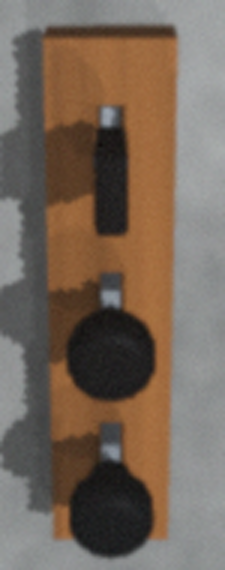

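```bash
python3 - <<'E'
from h import *
c=np.load("w_box.npz"); a=np.deg2rad(17.87); ex=np.array([np.cos(a),np.sin(a)]); ey=np.array([-np.sin(a),np.cos(a)])
W=np.array([.5757,-.2139])
u=lambda x,y,x0,y0,s:((x+.5)/s-.5+x0,(y+.5)/s-.5+y0)
for n,(x,y),z in (("slot TL",(192,147),.0615),("TR",(250,147),.0615),("BL",(198,360),.0615),("BR",(265,360),.0615),("wTL",(141,126),.065),("wTR",(446,119),.065),("wBL",(157,394),.065),("wBR",(453,385),.065)):
    d=ray(c,u(x,y,230,200,7),z)[:2]-W; print(n,(d@ex*1e3).round(2),(d@ey*1e3).round(2))
c=np.load("w_rack.npz"); a=np.deg2rad(-27.3); rx=np.array([np.cos(a),np.sin(a)]); ry=np.array([-np.sin(a),np.cos(a)])
T=np.array([.487,.184])
for n,(x,y),z in (("near end",(112,235),.072),("far end bot",(112,128),.040),("L",(95,225),.072),("R",(128,225),.072),("Lb",(96,140),.04),("Rb",(127,140),.04),("rTL",(43,38),.022),("rTR",(177,38),.022),("rBL",(54,539),.022),("rBR",(168,539),.022)):
    d=ray(c,u(x,y,240,170,3),z)[:2]-T; print(n,(d@rx*1e3).round(2),(d@ry*1e3).round(2))
E
```

```text
slot TL -13.25 14.39
TR -5.71 14.15
BL -13.87 -15.62
BR -4.9 -15.91
wTL -19.41 18.56
wTR 19.66 18.27
wBL -19.3 -18.84
wBR 20.05 -18.77
near end 10.59 2.56
far end bot -13.35 2.71
L 7.36 -2.53
R 7.37 7.34
Lb -9.29 -2.48
Rb -9.28 7.59
rTL -39.32 -20.23
rTR -39.28 24.46
rBL 160.7 -19.82
rBR 160.69 25.01
```

```bash
python3 - <<'E'
from h import *
a=np.deg2rad(-27.2); rx=np.array([np.cos(a),np.sin(a)]); ry=np.array([-np.sin(a),np.cos(a)])
T=np.array([.487,.184])-.0013*rx+.0025*ry
q=down(a+np.pi/2)
hand.move_gripper(.04,60)
bot.reach([*T,.13],q)
bot.servo_line([*T,.061],velocity=.08)
bot.dwell(.2); o=get_obs(); print(o["position"],o["wrist_force"])
hand.move_gripper(.005,60); bot.dwell(.2)
o=get_obs(); print(o["position"],o["wrist_force"],o["gripper_width"],o["time_s"])
snap("wrist","w_grasp")
E
```

```text
[0.48730243 0.18692113 0.06147097] [ 0.52014767  0.14694386 -0.05862627]
[0.48706052 0.18679745 0.06119592] [-0.59302771 -0.29595061  5.56999875] 0.00906586961472096 8.05
```

View pics/w_grasp.png

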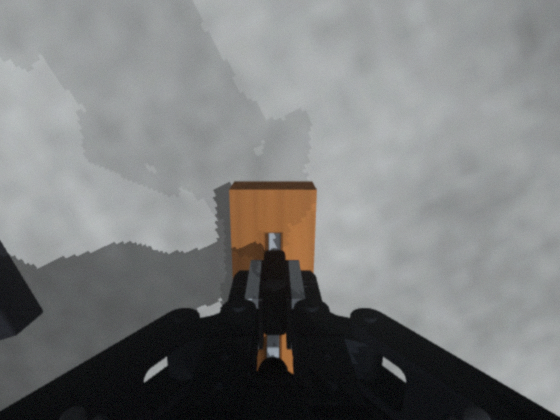

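The toggle is gripped (width 9.1 mm, paddle at (275,265) between the pads). I'll lift it and hover over the slot.

```bash
cat >> h.py <<'E'
A=np.deg2rad(17.87); EX=np.array([np.cos(A),np.sin(A)]); EY=np.array([-np.sin(A),np.cos(A)])
W=np.array([.5757,-.2139]); OFF=.0532
def pose(dx,dy,zf): return [*(W+dx*1e-3*EX+dy*1e-3*EY),zf*1e-3+OFF]
def st(t=""):
    o=get_obs(); d=o["position"][:2]-W; fw=o["wrist_force"]
    print(t,"t%.2f"%o["time_s"],"dx %.2f dy %.2f zf %.2f"%(d@EX*1e3,d@EY*1e3,(o["position"][2]-OFF)*1e3),"Fx %.1f Fy %.1f Fz %.1f"%(fw[:2]@EX,fw[:2]@EY,fw[2]),"Mz %.2f"%o["ft_torque"][2],"w %.4f"%o["gripper_width"]); return o
E
python3 - <<'E'
from h import *
p=get_obs()["position"]
bot.servo_line([p[0],p[1],.21],velocity=.12); st("lift")
bot.reach(pose(-9.4,-.4,160),down(A)); st()
bot.servo_line(pose(-9.4,-.4,72),velocity=.12); bot.dwell(.3); st("hover")
snap("wrist","w_hover"); snap("scene","s_hover")
E
```

```text
lift t9.49 dx 38.18 dy 408.53 zf 156.07 Fx 0.5 Fy -0.7 Fz -0.7 Mz -0.01 w 0.0087
 t11.02 dx -8.96 dy 0.57 zf 159.89 Fx -0.0 Fy 0.2 Fz -0.7 Mz -0.01 w 0.0089
hover t12.20 dx -9.18 dy -0.61 zf 72.57 Fx -0.9 Fy 0.8 Fz -0.3 Mz 0.01 w 0.0090
```

View pics/w_hover.png

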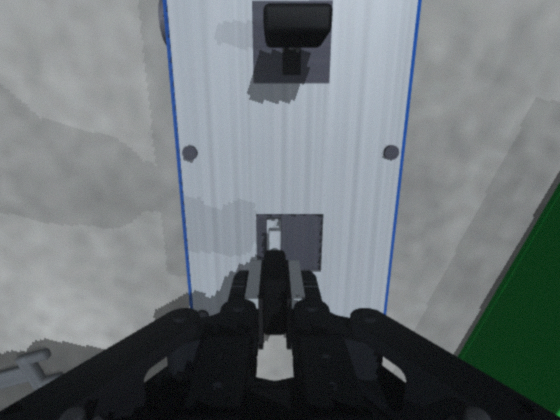

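View pics/s_hover.png

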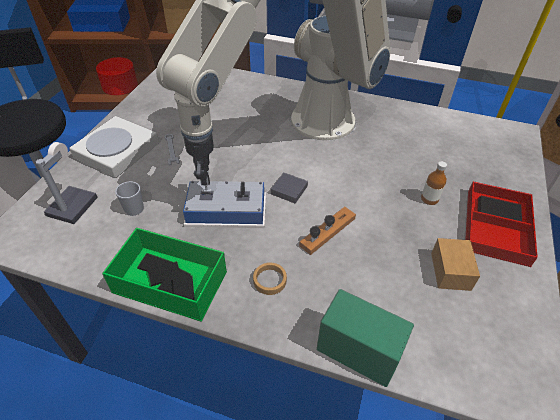

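```bash
python3 -c "
import cv2
f=cv2.imread('pics/w_hover.png'); cv2.imwrite('pics/hc.png',cv2.resize(f[205:285,240:335],None,fx=7,fy=7,interpolation=cv2.INTER_CUBIC))"
```

```text
(no output)
```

View pics/hc.png

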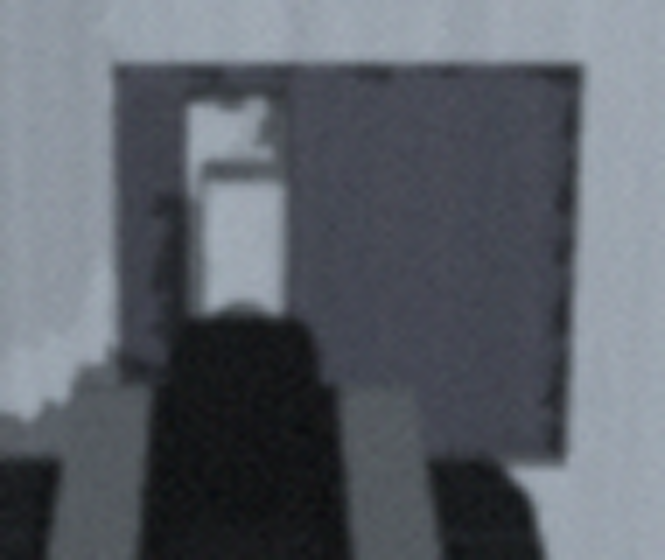

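```bash
python3 - <<'E'
from h import *
c=np.load("w_hover.npz"); u=lambda x,y:((x+.5)/7-.5+240,(y+.5)/7-.5+205)
for n,p,z in (("slotL",(185,150),.0615),("slotR",(285,110),.0615),("slotTop",(230,95),.0615),("barL",(203,240),.0796),("barR",(286,240),.0796),("barTop",(244,180),.0796),("barbotTop",(244,160),.0726),("winL",(116,200),.065),("winR",(577,200),.065),("winT",(340,66),.065),("winB",(340,464),.065)):
    d=ray(c,u(*p),z)[:2]-W; print(n,(d@EX*1e3).round(2),(d@EY*1e3).round(2))
E
```

```text
slotL -13.8 9.75
slotR -5.08 13.43
slotTop -9.86 14.8
barL -11.92 8.38
barR -5.27 8.38
barTop -8.64 13.49
barbotTop -8.64 12.72
winL -19.7 6.39
winR 20.14 6.4
winT -0.5 18.5
winB -0.03 -18.82
```

The bar sits about 0.8 mm to +x of the slot, so I'll shift it and go down in small steps, watching the force.

```bash
python3 - <<'E'
from h import *
bot.servo_line(pose(-10.2,-.9,69),velocity=.03); bot.dwell(.2); st("shift")
for z in (66,64.5,63,62,61,60,59,58,57,56,55):
    bot.servo_line(pose(-10.2,-.9,z),velocity=.02); bot.dwell(.1); o=st(str(z))
    if o["wrist_force"][2]>3.5: break
E
```

```text
shift t12.76 dx -10.20 dy -0.91 zf 68.97 Fx -0.2 Fy -0.2 Fz -0.9 Mz -0.07 w 0.0089
66 t13.16 dx -10.24 dy -0.90 zf 65.95 Fx 1.5 Fy -0.4 Fz 0.2 Mz 0.04 w 0.0090
64.5 t13.51 dx -10.19 dy -0.89 zf 64.50 Fx -0.1 Fy -0.1 Fz -1.0 Mz 0.05 w 0.0092
63 t13.86 dx -10.22 dy -0.88 zf 62.96 Fx -0.4 Fy -0.1 Fz -0.2 Mz -0.02 w 0.0089
62 t14.21 dx -10.19 dy -0.91 zf 62.00 Fx 0.8 Fy 0.8 Fz -1.3 Mz 0.02 w 0.0087
61 t14.56 dx -10.20 dy -0.89 zf 60.97 Fx 0.7 Fy -0.4 Fz -0.1 Mz -0.01 w 0.0092
60 t14.91 dx -10.20 dy -0.88 zf 59.98 Fx 0.6 Fy 0.4 Fz 0.2 Mz -0.02 w 0.0089
59 t15.26 dx -10.21 dy -0.89 zf 58.98 Fx 0.3 Fy -0.2 Fz -0.7 Mz 0.02 w 0.0090
58 t15.61 dx -10.21 dy -0.89 zf 57.99 Fx 0.2 Fy 0.9 Fz -0.5 Mz -0.03 w 0.0088
57 t15.96 dx -10.21 dy -0.90 zf 56.97 Fx -0.7 Fy -0.1 Fz -0.2 Mz 0.03 w 0.0088
56 t16.31 dx -10.20 dy -0.88 zf 55.99 Fx 0.8 Fy -0.9 Fz -1.3 Mz -0.02 w 0.0092
55 t16.66 dx -10.18 dy -0.89 zf 54.98 Fx -0.8 Fy 0.7 Fz -0.4 Mz 0.02 w 0.0088
```

The foot has entered the slot freely. Now I'll press it down to the turning depth.

```bash
python3 - <<'E'
from h import *
for z in (53.5,52,51,50,48.5,47,45.5,44.3,43.5):
    bot.servo_line(pose(-10.2,-.9,z),velocity=.02); bot.dwell(.15); o=st(str(z))
    if o["wrist_force"][2]>13: break
E
```

```text
53.5 t17.06 dx -10.18 dy -0.92 zf 53.51 Fx -0.1 Fy -1.3 Fz -0.6 Mz 0.02 w 0.0091
52 t17.46 dx -9.99 dy -1.04 zf 52.33 Fx -0.9 Fy 0.5 Fz 4.6 Mz -0.01 w 0.0089
51 t17.86 dx -10.01 dy -1.05 zf 51.17 Fx 0.4 Fy -0.6 Fz 4.1 Mz -0.03 w 0.0089
50 t18.26 dx -10.03 dy -1.05 zf 50.15 Fx 0.1 Fy 0.0 Fz 6.3 Mz -0.01 w 0.0089
48.5 t18.66 dx -10.00 dy -1.07 zf 48.72 Fx 0.4 Fy -0.1 Fz 6.0 Mz 0.01 w 0.0088
47 t19.06 dx -10.01 dy -1.06 zf 47.28 Fx -0.0 Fy -0.4 Fz 6.0 Mz -0.05 w 0.0089
45.5 t19.46 dx -9.99 dy -1.09 zf 45.88 Fx 0.6 Fy -0.8 Fz 6.8 Mz 0.03 w 0.0091
44.3 t19.86 dx -9.98 dy -1.08 zf 44.74 Fx -0.4 Fy 0.6 Fz 7.4 Mz 0.04 w 0.0091
43.5 t20.26 dx -9.98 dy -1.07 zf 43.98 Fx -0.4 Fy 0.2 Fz 8.1 Mz 0.06 w 0.0088
```

```bash
python3 - <<'E'
from h import *
bot.servo_line(pose(-10.2,-.9,43.1),velocity=.02); bot.dwell(.15); st("deep")
for k in range(10,91,10):
    bot.servo_line(pose(-10.2,-.9,43.1),down(A-np.deg2rad(k)),velocity=.02); bot.dwell(.08); o=st(str(k))
    f=o["wrist_force"]
    if np.hypot(f[0],f[1])>6 or f[2]>14 or abs(o["ft_torque"][2])>.35: print("STOP"); break
print(o["joint_pos"])
E
```

```text
deep t20.66 dx -9.95 dy -1.10 zf 43.61 Fx -0.3 Fy 0.4 Fz 8.2 Mz -0.01 w 0.0086
10 t21.07 dx -9.85 dy -1.17 zf 43.66 Fx -0.8 Fy 0.0 Fz 8.0 Mz 0.01 w 0.0088
20 t21.48 dx -9.80 dy -1.23 zf 43.68 Fx -0.4 Fy -0.3 Fz 8.4 Mz -0.05 w 0.0089
30 t21.88 dx -9.77 dy -1.24 zf 43.68 Fx -0.2 Fy -0.7 Fz 9.2 Mz -0.05 w 0.0091
40 t22.29 dx -9.78 dy -1.24 zf 43.69 Fx -1.0 Fy -0.2 Fz 7.5 Mz -0.04 w 0.0091
50 t22.70 dx -9.77 dy -1.25 zf 43.71 Fx -0.9 Fy -0.0 Fz 8.0 Mz -0.04 w 0.0092
60 t23.11 dx -9.77 dy -1.27 zf 43.69 Fx 0.0 Fy -0.2 Fz 8.4 Mz -0.08 w 0.0090
70 t23.52 dx -9.75 dy -1.25 zf 43.70 Fx -0.3 Fy -0.0 Fz 8.0 Mz -0.06 w 0.0090
80 t23.93 dx -9.74 dy -1.27 zf 43.70 Fx 0.2 Fy -0.6 Fz 8.0 Mz -0.05 w 0.0088
90 t24.33 dx -9.77 dy -1.27 zf 43.70 Fx -0.1 Fy 0.2 Fz 8.4 Mz -0.08 w 0.0089
[-3.69825150e-01  5.01929154e-01  1.78740263e+00  2.14255884e-05
  8.51034774e-01  8.89227931e-01]
```

It turned freely (|Mz| < 0.1 N·m). I'll centre it over the groove and let it rise.

```bash
python3 - <<'E'
from h import *
snap("wrist","w_turn")
bot.servo_line(pose(-10.0,-.4,43.1),velocity=.02); bot.dwell(.1); st("centre")
for z in (44,45,46,46.6,47.2,47.8,48.2,48.6,49):
    bot.servo_line(pose(-10.0,-.4,z),velocity=.02); bot.dwell(.12); o=st(str(z))
    f=o["wrist_force"]
    if f[2]<-2 or np.hypot(f[0],f[1])>5: print("STOP"); break
E
```

```text
centre t24.73 dx -9.69 dy -1.11 zf 43.74 Fx -1.4 Fy -0.4 Fz 9.0 Mz -0.02 w 0.0092
44 t25.10 dx -9.68 dy -1.10 zf 44.66 Fx -1.3 Fy -0.6 Fz 8.1 Mz -0.04 w 0.0092
45 t25.47 dx -9.69 dy -1.08 zf 45.60 Fx -1.3 Fy -1.5 Fz 8.1 Mz -0.02 w 0.0092
46 t25.83 dx -9.68 dy -1.08 zf 46.55 Fx -0.9 Fy -1.9 Fz 9.1 Mz -0.02 w 0.0089
46.6 t26.20 dx -9.69 dy -1.12 zf 47.11 Fx -0.4 Fy -2.6 Fz 6.7 Mz -0.04 w 0.0089
47.2 t26.57 dx -9.69 dy -1.08 zf 47.70 Fx -0.7 Fy -3.2 Fz 7.7 Mz -0.04 w 0.0091
47.8 t26.93 dx -9.70 dy -1.11 zf 48.28 Fx 0.2 Fy -2.0 Fz 6.1 Mz -0.03 w 0.0091
48.2 t27.30 dx -9.71 dy -1.06 zf 48.54 Fx -0.6 Fy -3.1 Fz 4.8 Mz -0.06 w 0.0088
48.6 t27.67 dx -9.76 dy -0.94 zf 48.57 Fx 0.6 Fy -5.7 Fz 1.1 Mz 0.01 w 0.0089
STOP
```

View pics/w_turn.png

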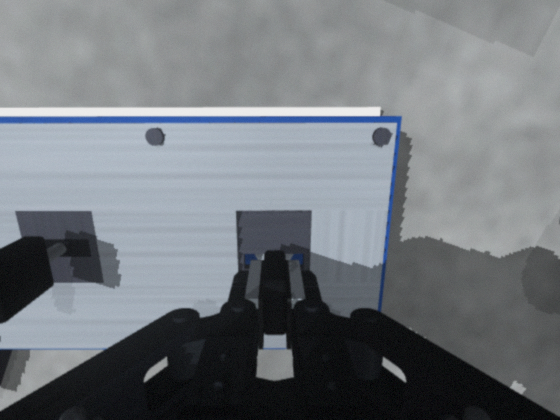

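The toggle reached 48.57 mm with the lift force gone, so it is seated. The remaining side force comes from my dy shift, so I'll take that back before letting go.

```bash
python3 - <<'E'
from h import *
bot.servo_line(pose(-9.9,-.9,48.6),velocity=.02); bot.dwell(.15); st("relax")
E
```

```text
relax t28.07 dx -9.75 dy -1.02 zf 48.62 Fx 1.5 Fy -3.9 Fz 0.7 Mz -0.01 w 0.0096
```

```bash
python3 - <<'E'
from h import *
bot.servo_line(pose(-9.8,-1.2,48.6),velocity=.02); bot.dwell(.15); st("relax2")
bot.servo_line(pose(-9.8,-1.5,48.6),velocity=.02); bot.dwell(.15); o=st("relax3")
snap("wrist","w_pre")
E
```

```text
relax2 t28.47 dx -9.77 dy -1.12 zf 48.57 Fx 1.4 Fy -4.0 Fz 0.6 Mz -0.07 w 0.0090
relax3 t28.87 dx -9.78 dy -1.23 zf 48.57 Fx 2.4 Fy -0.1 Fz 1.3 Mz -0.02 w 0.0090
```

```bash
python3 - <<'E'
from h import *
hand.move_gripper(.035); bot.dwell(.2); st("open")
p=get_obs()["position"]
bot.servo_line([p[0],p[1],.20],velocity=.1); st("up")
tx=np.array([np.sin(A-np.pi/2),-np.cos(A-np.pi/2),0])
bot.reach(np.array([*(W-10e-3*EX),.24])-.05*tx,down(A-np.pi/2)); bot.dwell(.2); st()
snap("wrist","w_fin"); snap("top","t_fin"); snap("scene","s_fin")
f=cv2.imread("pics/s_fin.png"); cv2.imwrite("pics/sfc.png",cv2.resize(f[150:270,150:370],None,fx=3.6,fy=3.6,interpolation=cv2.INTER_CUBIC))
E
```

```text
open t29.48 dx -9.92 dy -1.46 zf 48.53 Fx -0.9 Fy 0.2 Fz -0.2 Mz 0.04 w 0.0348
up t30.62 dx -10.29 dy -1.13 zf 146.07 Fx 0.2 Fy 0.2 Fz -0.8 Mz -0.02 w 0.0347
 t31.18 dx 38.62 dy 0.41 zf 185.34 Fx -0.2 Fy 0.1 Fz 0.2 Mz 0.03 w 0.0351
```

View pics/w_fin.png

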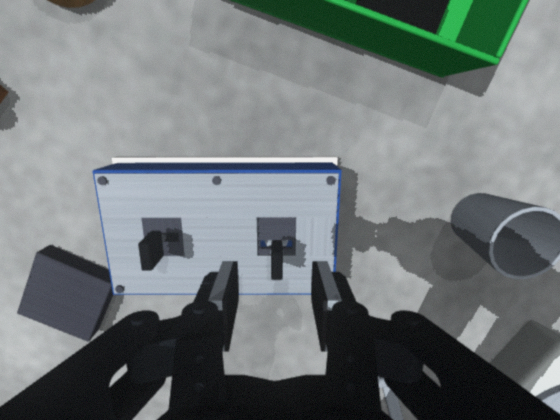

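View pics/sfc.png

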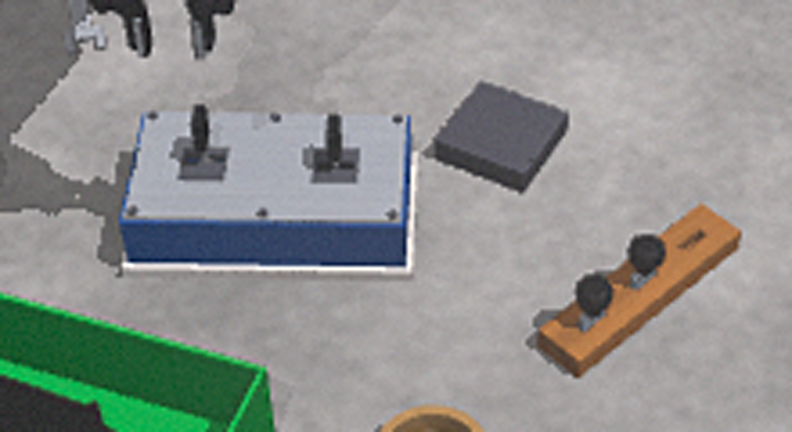

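Both toggles now stand the same way: paddle along box x, at about the same height, with the new one at (277,250) in the wrist view. The gripper is clear and the other things haven't moved. Handing in.

```bash
python3 -c "
from h import *
hand_in(); print(get_obs()['time_s'])"
```

```text
the job is handed in; nothing more can be done
the job is handed in; nothing more can be done
```

The flat-paddle toggle is in the empty place in the gearbox cover, turned and locked. I handed the job in with about 31 s on the robot's clock; `hand_in` gave no verdict.

- **Slot:** the camera showed the strike plate about 10 mm to the −x side of the window. The foot bar went through without touching anything.
- **Press and turn:** I pressed it to 43.7 mm against a spring force of about 8–9 N. The quarter turn took less than 0.1 N·m.
- **Locking:** it rose until it stopped at 48.6 mm, where the locked toggle should rest (48.5 mm), and the lift force there fell to about 1 N. I then let go.
- **Side force:** a small centring shift during the rise left about 6 N sideways on the toggle. I backed that off to about 0 N before opening the gripper.
- **Last pictures:** its paddle lies along x like the fitted one and at about the same height, and the gripper is clear. The plugs and the other things in view look unmoved. I compared the heights by eye and did not measure the toggle again after release.

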